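# Test a lamp canister on the sprung test pad and put it away

### The arm

A 6-joint arm with a two-finger parallel gripper is mounted at the origin on the work surface. World frame = base frame: x ahead of the robot, y to its left, z up, the work surface at z = 0. Lengths are in m, angles in degrees, forces in N, time in s.
With the tool pointing down it reaches from about 0.325 to 0.85 m from the base axis. Payload 15.5 kg.
Tool frame: the origin (TCP) lies midway between the tips of the shut fingers; the grasp point (between the pads) lies 19 mm behind it; z points along the fingers, y is the line along which they close (so a half turn about z gives the same grasp; the last joint's range is limited). The gripper opens to 91 mm and grips with 3 to 60 N. Pads are 32 mm wide; open, the fingers measure 118 mm over their backs; the gripper's body (76 mm by 178 mm) begins 60 mm behind the grasp point.
Start: joints at [68.612, 28.281, 77.091, -0, 74.628, -5.472], TCP at [0.171, 0.601, 0.214] pointing down, gripper open.
Joint ranges: [-166.48, 166.48], [-47.26, 123.95], [12.59, 153.08], [-70.14, 250.14], [6.76, 159.57], [-176.63, 176.63]. Speed limits (degrees/s): [108.29, 108.29, 147.25, 172.46, 172.46, 172.46].

### API

Orientations are given as a 3x3 rotation matrix whose columns are the frame's x, y, z axes.
In Python, from bench import ctrl gives the robot as it stands. The module is installed in compiled form; this text tells all that it offers. Calls block until the motion is done:
- ctrl.goto(position, orientation): joint-space move of the TCP to a pose.
- ctrl.move_l(position, vel=0.15, ori=None, contact_N=None): straight line of the TCP; ori=None keeps the orientation; vel is the mean speed in m/s. With contact_N (N) it stops when the force on the tool has changed by that much, and returns True; else False.
- ctrl.movej(angles): joint-space move.
- ctrl.command_gripper(opening): opening from 0.0 (shut) to 1.0 (fully open); the grip force is fixed at half the most; returns when the fingers have stopped.
- ctrl.sleep(seconds).
- ctrl.ik(position, orientation): joint angles nearest the present ones, or None.
- ctrl.read_camera(name): name is "side" or "top" or "wrist"; returns the picture (480x640x3 uint8, blue, green, red); there is no depth.
- ctrl.camera_params(name): a dict with "fx", "fy", "cx", "cy" (pixels), "pose" (4x4, takes a point from camera to world coordinates); the wrist camera has in their place "T_tool_cam" (4x4, takes a point from camera to tool coordinates, whose origin is the TCP and whose axes are the flange's). Camera axes: x right, y up, looking along -z (the intrinsics and any distortion apply to the point x, -y, -z); pixel columns grow to the right and rows downward; lengths in m; the calibration is good to about 2 mm. The wrist camera is an equidistant fisheye: a pixel r from the principal point sees the ray r / f radians off the axis. A picture is of the moment at which its call begins: read the wrist's pose just before it. camera_params takes no time and is no camera call.
A pose or a line that the arm cannot do raises ctrl.MotionError and nothing moves.
- ctrl.sign_off(): hands the job in; it is judged then, once.
Readings, each from a call of its own:
- ctrl.current_t(): time.
- ctrl.current_q(): joint angles.
- ctrl.current_dq(): joint speeds.
- ctrl.current_effort(): joint torques, N m.
- ctrl.current_tool_pos(): TCP position.
- ctrl.current_eef_rot(): TCP orientation.
- ctrl.current_contact_force(): force on the tool from outside, world axes, zero at the start.
- ctrl.current_wrist_torque(): the same for the moment, N m.
- ctrl.current_grip_width(): opening from 0.0 (shut) to 1.0 (fully open).
- ctrl.current_grasp_force(): force on a finger pad.
Only numpy, scipy, OpenCV 4.12 (cv2) and the standard library are available. Lean on these libraries where they do the work, as an engineer would, in place of code of your own. Each camera call takes 0.05 s, during which the arm holds its last target. There are 200 camera calls.

### The job

Test the glass lamp canister: hold it square to the sloping deck of the lamp tester and press its brass base, centred, on the black sprung pad until the pad is fully down, keep it there for about a second, and do not force it once the pad has bottomed. Then set the canister down gently, standing upright, in the open drawer of the small chest, let go, and slide the drawer fully shut. Leave the tin, the socket cap and the spanner where they are.

Things in the scene. Friction and masses are not known exactly. Their poses are not given: they have to be found in the camera images.
- canister: Lamp canister, loose, round, 110 mm tall, 0.17 to 0.35 kg: brass base 52 mm diameter (lowest 18 mm), clear glass tube 49 mm diameter with a bulb inside (18 to 76 mm up), black bakelite cap 50 mm diameter (76 to 110 mm up; grip it here). Starts standing on the shelf. Origin: centre of its underside; z is its long axis, towards the cap.
- tester: Lamp tester, a fixed grey desk 150 mm wide; its green deck slopes 35 degrees down towards its front (-x), highest edge about 105 mm above the shelf. Origin on the shelf, below the middle of the deck's surface (62 mm up); x points to its back. A brass collar (80 mm diameter) stands square out of the deck's middle, and the black round sprung pad (66 mm diameter) 13 mm out of the collar.
- deck: Sloping deck plate of the tester, 150 x 150 mm. Origin: middle of its surface; z normal to it, outward (35 degrees from vertical, leaning to the tester's front); y level. Collar and pad stand out of its middle along z. The collar's height differs each time, 6 to 20 mm, and no reading gives it: the free pad's face is 19 to 33 mm from the deck surface. Find it by touch.
- pad (a joint): Travel of the sprung pad along the deck's -z, in m: 0 free (up), 0.012 fully down on a hard stop (0.0105 and more counts as fully down). The spring takes 6 N to start and 12 N fully down; then the force climbs steeply. More than 40 N breaks the canister. The pad springs back when let go.
- cabinet: The small fixed grey drawer chest, 180 deep x 170 wide x 140 mm high. Origin on the shelf, below the middle of the carcass's front; x points to its back, z up. Its one drawer runs out along -x.
- drawer (a joint): How far the drawer is pulled out, in m: 0 shut, 0.15 fully out; starts 0.12 to 0.145. It runs with about 1.5 N of friction and stays where it is left; 6 mm and less count as shut.
- drawer_floor (a point): Middle of the drawer's inner floor, 12 mm above the shelf; moves with the drawer, axes as the chest's. The floor reaches 77 mm from it both ways in x and 69 mm in y. Side and rear walls end 56 mm above the shelf. The chest's ceiling is 133 mm above the shelf, so a standing canister just goes under it.
- drawer_front (a point): Middle of the outer face of the drawer's green front panel, 100 mm above the shelf; axes as the chest's. Panel 12 mm thick, 170 wide, 4 to 140 mm above the shelf; a brass pull stands 10 mm out of it at 39 to 53 mm height. Shut, the face lies 12 mm in front of the chest's origin. The open drawer takes the canister 45 to 80 mm (its centre) behind this face. Push here to shut it.
- tin: Bystander: open grey steel tin, 85 x 115 x 45 mm, holding three glass bulbs up to 64 mm high; leave alone. Origin: centre of its underside.
- socket_cap: Bystander: black bakelite socket cap, 60 mm diameter, 36 mm high; leave alone. Origin: centre of its underside.
- spanner: Bystander: brass spanner, 150 mm long, lying flat nearest the robot; leave alone. Origin at its underside, x along its length.

How it is judged (in metres and radians):
On the way:
1. the canister, square on the deck (within 10 degrees) and centred (12 mm), holds the pad fully down (10.5 mm or more) for 0.6 s, with no finger pressing on the tester (value of joint pad above 0.0105 m and contact force between canister and tester above 4 N and contact force between the fingers and tester below 0.5 N and angle between the z axis of canister and the z axis of deck, either way round below 0.175 rad and x of canister in the frame of deck between -0.012 and 0.012 m and y of canister in the frame of deck between -0.012 and 0.012 m), for 0.6 s.
At the end, for the whole second after the job is handed in: The drawer is shut (out by less than 6 mm) with the canister standing upright (within 8 degrees) and at rest on its floor (base within 12 mm of the floor's height), released (value of joint drawer below 0.006 m and angle between canister's own z axis and vertical below 0.15 rad and linear speed of canister below 0.02 m/s and x of canister in the frame of drawer_floor between -0.077 and 0.077 m and y of canister in the frame of drawer_floor between -0.069 and 0.069 m and z of canister in the frame of drawer_floor between -0.006 and 0.012 m); the robot touches nothing.
It fails at once if the canister is pressed on the tester with more than 40 N (contact force between canister and tester above 40 N).
It fails at once if the canister is dropped or banged in the drawer or chest (more than 40 N) (contact force between canister and cabinet above 40 N).
It fails at once if the tin is moved more than 20 mm (distance of tin from where it was at the start of the episode above 0.02 m).
It fails at once if the socket cap is moved more than 20 mm (distance of socket_cap from where it was at the start of the episode above 0.02 m).
It fails at once if the spanner is moved more than 20 mm (distance of spanner from where it was at the start of the episode above 0.02 m).
It also fails if it takes over 67 s, if anything falls off the work surface, if the arm or the gripper's body presses on something with over 40 N, if the wrist force passes 120 N, or if a joint passes its speed limit or range.

## Working session

There is one attempt and no reset: what is moved stays moved. The work goes in short steps, each a Python script; the robot and the scene stay as the last script left them, time stands still between calls to the robot, and variables do not carry over. Pictures are saved under pics/ and viewed, at most 10 in all, crops included, and the job is handed in when it is done.

```bash
mkdir -p pics; python3 - <<'E'
from bench import ctrl
import cv2,numpy as np
np.set_printoptions(precision=4,suppress=True)
for n in("top","side"):
    cv2.imwrite(f"pics/{n}0.png",ctrl.read_camera(n)); print(n,ctrl.camera_params(n))
print(ctrl.camera_params("wrist"),ctrl.current_eef_rot(),ctrl.current_tool_pos(),ctrl.current_t())
E
```

```text
top {'fx': 511.76610726662886, 'fy': 511.76610726662886, 'cx': 319.0878804277705, 'cy': 238.1917210562891, 'pose': array([[-0.0213,  0.9931, -0.1149,  0.4343],
       [-0.9998, -0.0207,  0.0067,  0.0212],
       [ 0.0042,  0.115 ,  0.9934,  1.1225],
       [ 0.    ,  0.    ,  0.    ,  1.    ]])}
side {'fx': 586.4693552684607, 'fy': 586.4693552684607, 'cx': 318.60769122932726, 'cy': 237.53463214104883, 'pose': array([[-0.9991,  0.0386, -0.0149,  0.5459],
       [-0.0339, -0.5582,  0.829 ,  0.7403],
       [ 0.0237,  0.8288,  0.559 ,  0.5743],
       [ 0.    ,  0.    ,  0.    ,  1.    ]])}
{'fx': 371.64829954431775, 'fy': 371.64829954431775, 'cx': 321.43168173844117, 'cy': 240.54653994258626, 'T_tool_cam': array([[-0.0001,  0.9662,  0.2578,  0.0745],
       [ 1.    , -0.0001,  0.0007,  0.0007],
       [ 0.0007,  0.2578, -0.9662, -0.1704],
       [ 0.    ,  0.    ,  0.    ,  1.    ]])} [[-0.9617  0.2742 -0.0004]
 [ 0.2742  0.9617 -0.001 ]
 [ 0.0001 -0.0011 -1.    ]] [0.1713 0.6007 0.2134] 0.1
```

View pics/top0.png

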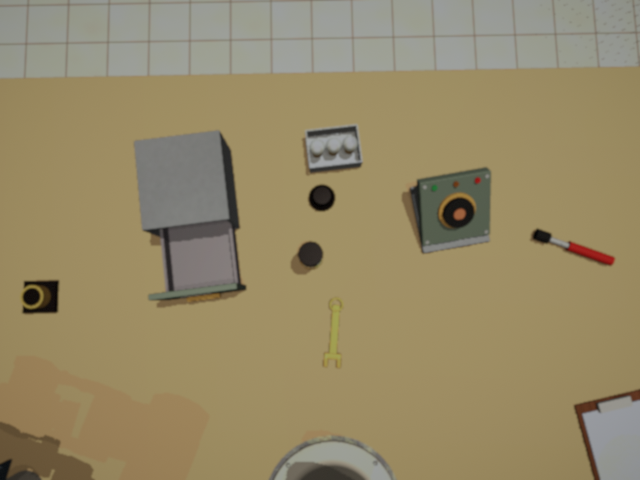

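View pics/side0.png

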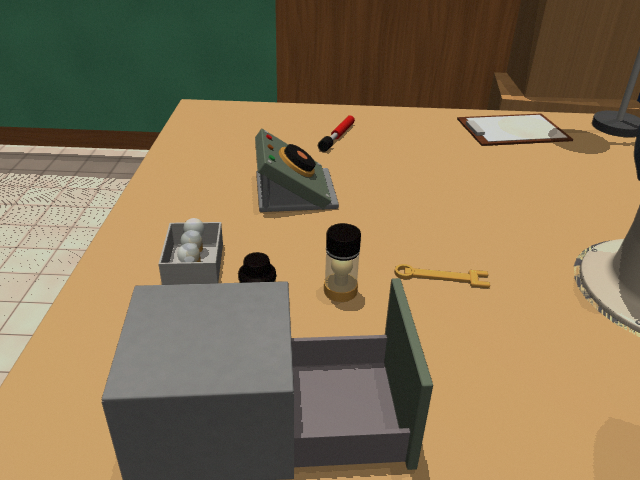

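Top view: canister at (311,254), socket cap (322,198), tin (333,147), tester around (455,210), chest around (187,190) with its drawer front near (197,294), spanner near (334,332). In the side view the canister stands at about (342,265) and the tester at (295,170). I'll enlarge the parts I need.

```bash
python3 - <<'E'
import cv2,numpy as np
t=cv2.imread("pics/top0.png");s=cv2.imread("pics/side0.png")
def crop(im,x,y,w,h,k):
    c=cv2.resize(im[y:y+h,x:x+w],None,fx=k,fy=k,interpolation=cv2.INTER_CUBIC)
    for i in range(0,w,10): cv2.putText(c,str(x+i),(i*k,8),0,.3,(0,255,255),1) if i%20==0 else 0; cv2.line(c,(i*k,10),(i*k,14),(0,255,255),1)
    for i in range(0,h,10): cv2.putText(c,str(y+i),(0,i*k+3),0,.3,(0,255,255),1)
    return c
def mos(a,b):
    H=max(a.shape[0],b.shape[0]);o=np.zeros((H,a.shape[1]+b.shape[1]+10,3),np.uint8)
    o[:a.shape[0],:a.shape[1]]=a;o[:b.shape[0],-b.shape[1]:]=b;return o
cv2.imwrite("pics/c1.png",mos(crop(t,405,160,100,100,4),crop(t,130,125,120,180,3)))
cv2.imwrite("pics/c2.png",mos(crop(t,280,230,60,60,5),crop(s,240,115,115,195,3)))
E
```

```text
(no output)
```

View pics/c1.png

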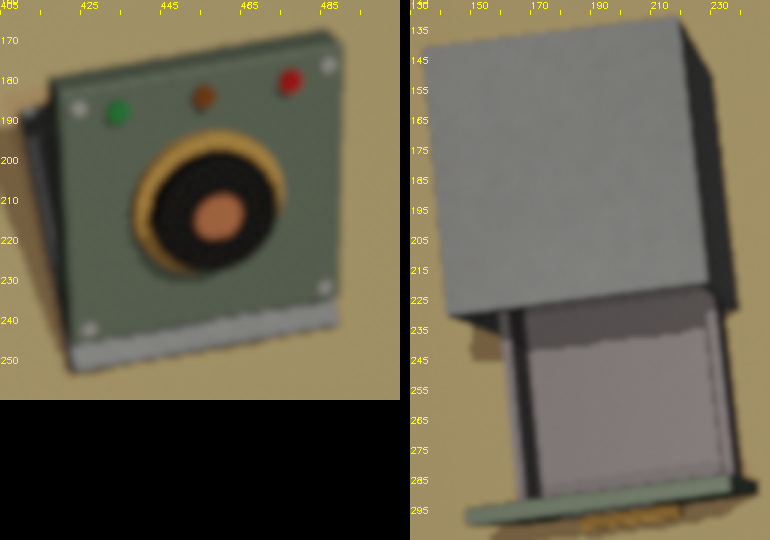

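View pics/c2.png

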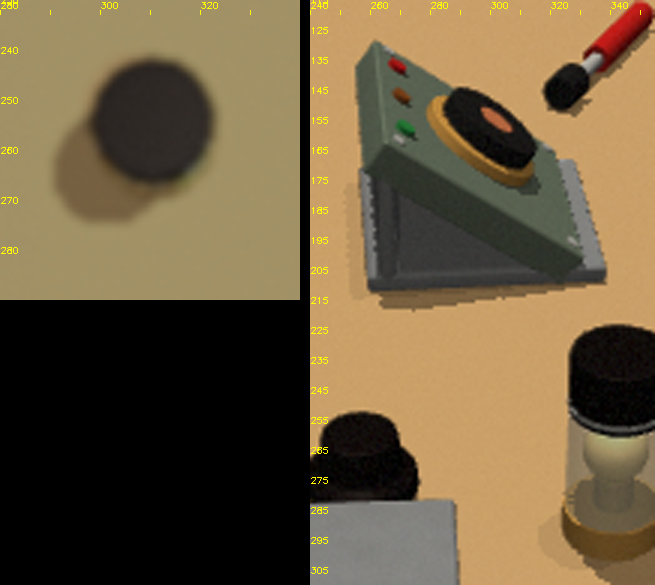

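Tester deck, chest and canister outlines read off: the deck screws are at (424.8,187), (487.2,176.2), (427.2,242.5) and (486.2,232). The chest top corners are (134,141), (219.3,131), (229.3,219) and (142.7,230.7). The panel's outer rim runs (149,300) to (237.3,288.7), and the canister cap centre is (310.6,253.8). Next I'll fit the poses.

```bash
cat >vis.py <<'E'
from bench import ctrl
import numpy as np
P={n:ctrl.camera_params(n) for n in("top","side")}
def proj(n,X):
    p=P[n];T=np.linalg.inv(p["pose"]);c=T[:3,:3]@X+T[:3,3]
    return np.array([p["fx"]*c[0]/-c[2]+p["cx"],p["fy"]*-c[1]/-c[2]+p["cy"]])
def back(n,uv,z):
    p=P[n];d=p["pose"][:3,:3]@np.array([(uv[0]-p["cx"])/p["fx"],-(uv[1]-p["cy"])/p["fy"],-1]);o=p["pose"][:3,3]
    return o+d*(z-o[2])/d[2]
def Rz(a): c,s=np.cos(a),np.sin(a);return np.array([[c,-s,0],[s,c,0],[0,0,1.]])
a=np.radians(35);DL=np.array([[np.cos(a),0,-np.sin(a)],[0,1,0],[np.sin(a),0,np.cos(a)]])
E
python3 - <<'E'
from vis import *
from scipy.optimize import least_squares
np.set_printoptions(precision=4,suppress=True)
print("can",back("top",(310.6,253.8),.11),back("side",(343.5,235),.11))
# chest
def fc(p):
    r=[]
    R=Rz(p[2])
    W=lambda x,y:np.array([p[0],p[1],0])+R@np.array([x,y,.14])
    for uv,x,y in(((134,141),.18,.085),((219.3,131),.18,-.085),((229.3,219),0,-.085),((142.7,230.7),0,.085),
      ((149,300),-.012-p[3],.085),((237.3,288.7),-.012-p[3],-.085)): r+=list(proj("top",W(x,y))-uv)
    return r
s=least_squares(fc,[.45,.25,.1,.13]);print("chest",s.x,np.degrees(s.x[2]));print(s.fun.reshape(-1,2))
# tester: x,y,yaw,u,v,h
def ft(p,w=1):
    r=[];R=Rz(p[2])@DL;o=np.array([p[0],p[1],.062]);W=lambda x,y,z=0:o+R@np.array([x,y,z])
    u,v,h=p[3:]
    for n,uv,x,y,z in(("top",(424.75,187),u,v,0),("top",(487.2,176.2),u,-v,0),("top",(427.2,242.5),-u,v,0),("top",(486.2,232),-u,-v,0),
      ("top",(417.5,180),.075,.075,0),("top",(422,246.7),-.075,.075,0),("top",(490,236.2),-.075,-.075,0),
      ("top",(459.5,214.2),0,0,h),("side",(270,161),u,v,0),("side",(328,195.3),-u,v,0),("side",(266,131),u,-v,0),("side",(302.3,154.7),0,0,h)):
        r+=list(proj(n,W(x,y,z))-uv)
    return r
s=least_squares(ft,[.5,-.25,.1,.06,.06,.025],loss="soft_l1");print("tester",s.x,np.degrees(s.x[2]));print(np.array(ft(s.x)).reshape(-1,2))
E
```

```text
can [0.5207 0.032  0.11  ] [0.523  0.0427 0.11  ]
chest [0.5788 0.2717 0.11   0.1224] 6.299843846892725
[[-0.1362  0.0967]
 [ 0.3058 -0.7127]
 [ 0.4034  0.4704]
 [-0.4758  0.0978]
 [-0.3055  0.2196]
 [ 0.2172 -0.2169]]
tester [ 0.6106 -0.275   0.1481  0.0656  0.0653  0.0197] 8.487898557090343
[[-0.3076 -0.4122]
 [-0.1273 -0.1255]
 [-0.4875 -0.2885]
 [-0.4009  0.1377]
 [ 2.0558  3.1187]
 [ 0.4578  0.0225]
 [ 0.0949 -1.0211]
 [-0.2531 -0.1546]
 [-0.2565 -0.0584]
 [-0.0592  0.0098]
 [ 0.7334  0.1192]
 [ 0.2187 -0.0183]]
```

```bash
cat >>vis.py <<'E'
C=np.array([.5215,.034,0]);CH=np.array([.5788,.2717,0]);CY=.11;D0=.1224
TE=np.array([.6106,-.275,.062]);TY=.1481
F=np.diag([-1.,1,-1])          # tool axes: x back to robot, y left, z down
RG=F;RP=Rz(TY)@DL@F;RD=Rz(CY)@F;DZ=(Rz(TY)@DL)[:,2]
ch=lambda x,y,z:CH+Rz(CY)@np.array([x,y,z])
E
python3 - <<'E'
from vis import *
import cv2
np.set_printoptions(precision=3,suppress=True)
for n,p,R in(("g",C+[0,0,.073],RG),("p",TE+DZ*.093,RP),("p2",TE+DZ*.16,RP),("d",ch(-.0724,0,.085),RD),("du",ch(-.0724,0,.27),RD),("s",ch(-.2,0,.08),RD),("s2",ch(-.02,0,.08),RD)): print(n,p,ctrl.ik(p,R))
for h in(0,.11):print(proj("side",C+[0,0,h]),proj("top",C+[0,0,h]))
p=ctrl.current_tool_pos();ctrl.move_l([p[0],p[1],.3])
ctrl.goto(C+[0,0,.22],RG)
print(ctrl.current_tool_pos(),ctrl.current_q(),ctrl.current_contact_force(),ctrl.current_t())
cv2.imwrite("pics/w1.png",ctrl.read_camera("wrist"))
T=np.eye(4);T[:3,:3]=ctrl.current_eef_rot();T[:3,3]=ctrl.current_tool_pos();p=ctrl.camera_params("wrist");M=np.linalg.inv(T@p["T_tool_cam"])
for z in(.11,0.076,0):
    c=(M@np.append(C+[0,0,z],1))[:3]*[1,-1,-1];th=np.arctan2(np.hypot(c[0],c[1]),c[2]);r=p["fx"]*th/np.hypot(c[0],c[1]);print(z,p["cx"]+r*c[0],p["cy"]+r*c[1])
E
```

```text
g [0.521 0.034 0.073] [ -2.818  31.068 100.191  -0.     48.741 -92.818]
p [ 0.558 -0.283  0.138] [-48.361  28.285 106.685  53.306  36.789 171.509]
p2 [ 0.52  -0.289  0.193] [-52.466  21.418 106.749  46.736  43.518 176.525]
d [0.507 0.264 0.085] [ 21.504  32.941  92.696  -0.     54.363 -74.798]
du [0.507 0.264 0.27 ] [ 21.504  21.052  80.243  -0.     78.705 -74.798]
s [0.38 0.25 0.08] [ 25.782  26.584 109.174  -0.     44.242 -70.521]
s2 [0.559 0.27  0.08 ] [ 20.231  36.444  85.631  -0.     57.925 -76.072]
[341.061 291.081] [310.275 257.675]
[344.504 231.683] [309.563 253.395]
[0.522 0.035 0.22 ] [ -2.753  19.689  90.944   0.006  69.36  -92.798] [ 0.108 -0.749  0.061] 3.2083
0.11 319.3563172602897 239.77018319336347
0.076 319.5730447008283 229.76593270767637
0 319.9289125793365 213.43918557107264
```

View pics/w1.png

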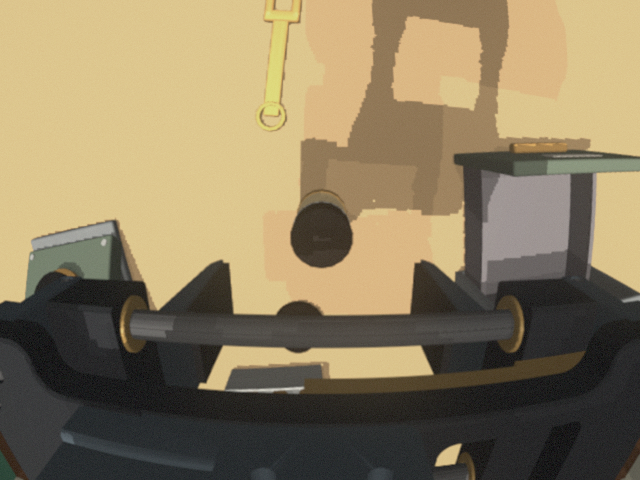

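The wrist view shows the cap top at about (321,237), against a predicted (319,240), so the canister is about 2 mm off my estimate, near (0.520, 0.035). The fingers straddle it. I'll grip, lift and check.

```bash
sed -i 's/^C=np.array.*0\]);CH/C=np.array([.5203,.0353,0]);CH/' vis.py
cat >>vis.py <<'E'
RP2=RP@np.diag([-1.,-1,1])
E
python3 - <<'E'
from vis import *
import cv2
np.set_printoptions(precision=4,suppress=True)
print(ctrl.ik(TE+DZ*.093,RP2),ctrl.ik(TE+DZ*.17,RP2))
print(ctrl.move_l(C+[0,0,.074],vel=.1,contact_N=8))
ctrl.command_gripper(0.0)
print(ctrl.current_grip_width()*91,ctrl.current_grasp_force(),ctrl.current_contact_force(),ctrl.current_tool_pos())
f0=ctrl.current_contact_force()
p=ctrl.current_tool_pos();ctrl.move_l([p[0],p[1],.26],vel=.12);ctrl.sleep(.3)
print(ctrl.current_contact_force(),ctrl.current_tool_pos(),ctrl.current_grasp_force(),ctrl.current_t())
ctrl.goto(TE+DZ*.17,RP2);ctrl.sleep(.3)
print(ctrl.current_contact_force(),ctrl.current_tool_pos(),TE+DZ*.17,ctrl.current_eef_rot()-RP2,ctrl.current_t())
s=ctrl.read_camera("side")[60:260,230:430];t=ctrl.read_camera("top")[120:270,370:520]
o=np.zeros((600,800,3),np.uint8);o[:400,:400]=cv2.resize(s,(400,400),interpolation=2);o[:390,405:795]=cv2.resize(t,(390,390),interpolation=2);cv2.imwrite("pics/p1.png",o[:400])
E
```

```text
[-48.3608  28.2848 106.6847  53.3063  36.7893  -8.4907] [-53.1128  20.4173 106.6485  45.8843  44.649   -2.8391]
False
49.403342710652744 29.999793469905853 [ 0.1974 -0.5591 -0.1733] [0.5203 0.0353 0.074 ]
[ 0.0497 -0.3751 -2.3809] [0.5202 0.0353 0.2598] 29.999426901340485 7.575
[-0.0472  0.2261 -2.3633] [ 0.5145 -0.2889  0.2014] [ 0.5142 -0.2894  0.2013] [[-0.0002  0.0014 -0.    ]
 [ 0.0013  0.0002  0.0005]
 [ 0.      0.0004  0.    ]] 9.325
```

View pics/p1.png

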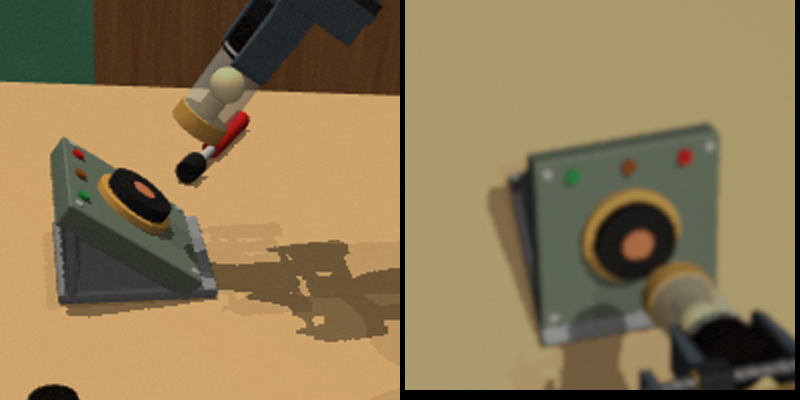

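The canister is held square and lies on the pad axis. Next I'll touch the pad, then press stepwise while watching the force.

```bash
python3 - <<'E'
from vis import *
np.set_printoptions(precision=4,suppress=True)
e=proj("top",TE+DZ*.096)-[476.9,231.5];print("px err",e)
assert np.hypot(*e)<5
ctrl.move_l(TE+DZ*(.074+.037),vel=.08);ctrl.sleep(.3)
f0=ctrl.current_contact_force();F=lambda:float(DZ@(ctrl.current_contact_force()-f0));H=lambda:float(DZ@(ctrl.current_tool_pos()-TE))-.074
print(ctrl.move_l(TE+DZ*(.074+.012),vel=.012,contact_N=3.5),F(),h0:=H())
h=h0
for i in range(40):
    d=h0-h
    h-= .002 if d<.0075 else .0005
    c=ctrl.move_l(TE+DZ*(.074+h),vel=.012,contact_N=8);ctrl.sleep(.05)
    f=F();print(f"{(h0-H())*1e3:.2f} {f:.2f}",end="; ")
    if f>13.5 or h0-h>.0145 or c: break
ctrl.sleep(1.2)
print(F(),ctrl.current_contact_force()-f0,ctrl.current_wrist_torque(),ctrl.current_grip_width()*91,ctrl.current_t())
E
```

```text
px err [-4.2212 -0.6909]
True 5.0881557338725845 0.01920614663036259
1.99 6.83; 4.00 8.24; 5.98 8.94; 7.94 9.68; 8.42 9.66; 8.90 9.19; 9.41 10.55; 9.90 9.69; 10.37 10.91; 10.87 11.14; 11.36 10.84; 11.45 23.26; 23.211833384428978 [-14.3004  -1.041   18.3252] [-0.0626  1.1566  0.1277] 49.04821738349824 17.0583
```

The pad bottomed at about 11.4 mm after touch with 23 N, and I held it there for 1.2 s. Before releasing I'll check the centring by picture.

```bash
python3 - <<'E'
from vis import *
import cv2
np.set_printoptions(precision=1,suppress=True)
s=ctrl.read_camera("side")[110:220,240:340];t=ctrl.read_camera("top")[160:260,405:505]
h=float(DZ@(ctrl.current_tool_pos()-TE))-.074
R=Rz(TY)@DL
for n,x0,y0 in(("top",405,160),("side",240,110)):
    im=t if n=="top" else s
    k=cv2.resize(im,None,fx=4,fy=4,interpolation=2)
    for z,r in((h,.026),(h+.018,.026),(h-.013+.0115,.04)):
        q=np.array([(proj(n,TE+R@np.array([r*np.cos(a),r*np.sin(a),z]))-[x0,y0]+.5)*4 for a in np.linspace(0,6.28,40)]).astype(np.int32)
        cv2.polylines(k,[q],True,(255,0,255),1)
    if n=="top":A=k
    else:B=k
H=max(A.shape[0],B.shape[0]);o=np.zeros((H,800,3),np.uint8);o[:A.shape[0],:A.shape[1]]=A;o[:B.shape[0],400:400+B.shape[1]]=B
cv2.imwrite("pics/press.png",o);print(h)
E
```

```text
0.0077457233815709375
```

View pics/press.png

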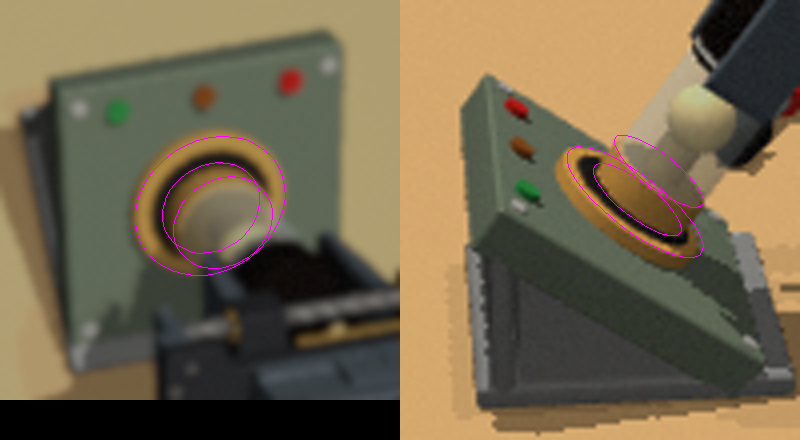

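The base sits on the pad with the black ring visible all round, about 3–4 mm off centre and within the 12 mm limit. The axis is square. I'll retreat and place it in the drawer.

```bash
python3 - <<'E'
from vis import *
import cv2
np.set_printoptions(precision=4,suppress=True)
ctrl.move_l(TE+DZ*.19,vel=.1)
ctrl.goto([.52,-.03,.31],RG)
P=lambda z:ch(-.0724,0,z)
ctrl.goto(P(.29),RD)
ctrl.move_l(P(.15),vel=.12)
ctrl.move_l(P(.100),vel=.06);ctrl.sleep(.3)
f0=ctrl.current_contact_force()
print(f0,ctrl.move_l(P(.076),vel=.012,contact_N=2.5),ctrl.current_contact_force()-f0,ctrl.current_tool_pos(),P(.086),ctrl.current_t())
cv2.imwrite("pics/place.png",cv2.resize(ctrl.read_camera("side")[180:480,200:500],(600,600),interpolation=2))
E
```

```text
[-0.7442 -0.6726 -2.0054] True [0.7441 0.0935 9.0426] [0.5069 0.2637 0.0859] [0.5068 0.2638 0.086 ] 24.8917
```

View pics/place.png

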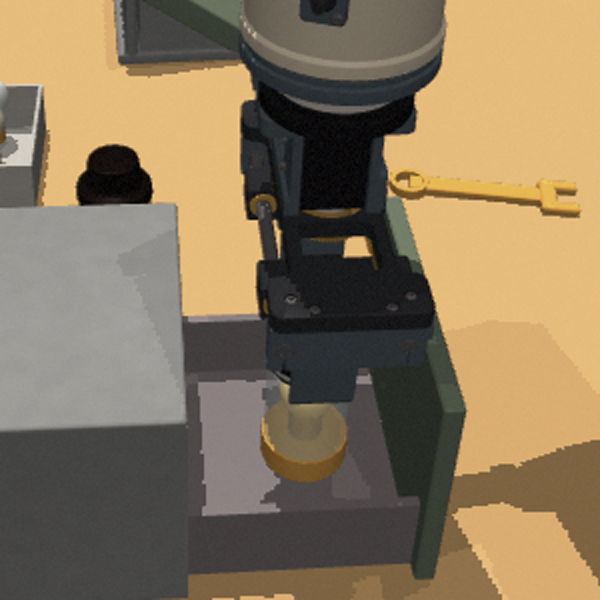

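The canister is standing on the drawer floor, at a TCP height of 85.9 mm against an expected 86, so it didn't slip in the grip. I'll release it and shut the drawer.

```bash
python3 - <<'E'
from vis import *
import cv2
np.set_printoptions(precision=4,suppress=True)
ctrl.command_gripper(1.0)
p=ctrl.current_tool_pos();ctrl.move_l([p[0],p[1],.27],vel=.12)
ctrl.goto(ch(-.215,0,.27),RD);ctrl.command_gripper(0.0)
ctrl.move_l(ch(-.215,0,.085),vel=.12);ctrl.sleep(.2)
L=lambda:(Rz(CY).T@(ctrl.current_tool_pos()-CH))
print(ctrl.move_l(ch(-.055,0,.085),vel=.05,contact_N=15),L(),ctrl.current_contact_force(),ctrl.current_t())
print(ctrl.move_l(ch(-.012,0,.085),vel=.015,contact_N=12),L(),ctrl.current_contact_force(),ctrl.current_t())
cv2.imwrite("pics/shut_t.png",cv2.resize(ctrl.read_camera("top")[120:300,120:260],None,fx=3,fy=3,interpolation=2))
E
```

```text
False [-0.055  0.     0.085] [-1.8353 -0.2659 -0.3374] 34.65
True [-0.0273 -0.0001  0.0846] [-0.3586  0.1657  0.3667] 36.4333
```

```bash
python3 - <<'E'
from vis import *
import cv2
ctrl.move_l(ch(-.10,0,.085),vel=.1);ctrl.move_l(ch(-.13,0,.3),vel=.15);ctrl.sleep(.3)
t=ctrl.read_camera("top");s=ctrl.read_camera("side")
o=np.zeros((480,800,3),np.uint8);o[:,:373]=cv2.resize(t[110:290,120:260],(373,480),interpolation=2);o[:480,380:]=cv2.resize(s[180:480,80:430],(420,360),interpolation=2)[:0].sum()if 0 else cv2.copyMakeBorder(cv2.resize(s[180:480,80:430],(420,360)),0,120,0,0,0)
cv2.imwrite("pics/shut.png",o)
print([proj("top",ch(-.012,y,.14)) for y in(.085,-.085)],ctrl.current_t(),ctrl.current_contact_force())
E
```

```text
[array([142.78800295, 236.92680042]), array([230.38538257, 225.55948088])] 39.3583 [ 0.89882656 -0.10738069  0.62607489]
```

View pics/shut.png

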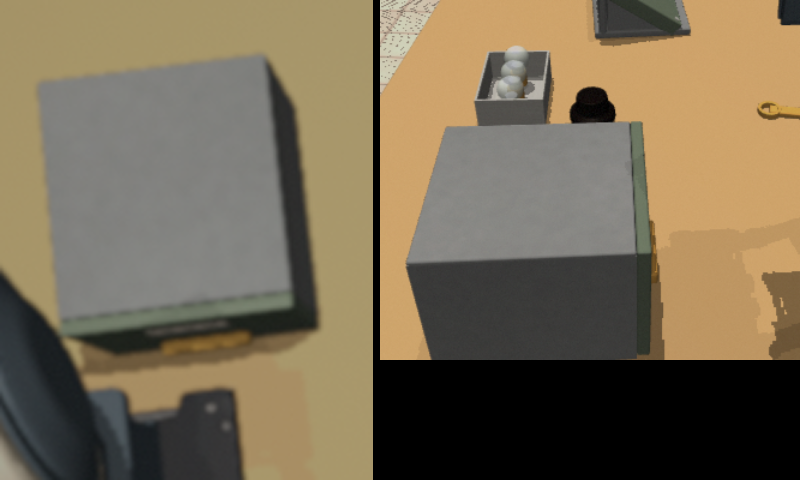

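The drawer panel is flush with the carcass, with its rim at (143,235) to (230,224), which matches the shut position. The tin, cap and spanner are where they were. I'll hand in.

```bash
python3 -c "
from bench import ctrl
print(ctrl.sign_off())"
```

```text
the job is handed in; nothing more can be done
None
```

I pressed the canister on the pad until it bottomed and held it there about 1.2 s, with about 23 N at the wrist, then stood it in the drawer, shut the drawer and handed the job in at about 39 s; the sign-off returned no verdict, and I couldn't see the canister once the drawer was shut.

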